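# Show the bench camera the open jar and its cap, and log it

### The job

For the bench camera's record, point at the sample jar that was left open: hold your fingertips two to three centimetres straight above the middle of its mouth, still, for two seconds; then point in the same way at the loose cap that fits it, and then press the recorder's button down fully and let it come up. Touch no jar, cap or any other loose thing, pick nothing up, and raise the hand well clear between these points so that it does not come down over any other jar, cap or lid.

Things in the scene. Friction and masses are not known exactly. Their poses are not given: they have to be found in the camera images.
- open_jar: the sample jar left open: white plastic, round, 52 mm across, 62 mm high, its open neck 45 mm across. Stands upright in the tray, in any one of four places. Origin at the centre of its underside, z up; its mouth is 62 mm above the origin
- closed_jar1: one of three like jars closed with their screw caps: white plastic, 52 mm across, 66 mm high over the cap. In the same tray, jar centres about 86 mm apart. Origin at the centre of its underside, z up
- closed_jar2: one of three like jars closed with their screw caps: white plastic, 52 mm across, 66 mm high over the cap. In the same tray, jar centres about 86 mm apart. Origin at the centre of its underside, z up
- closed_jar3: one of three like jars closed with their screw caps: white plastic, 52 mm across, 66 mm high over the cap. In the same tray, jar centres about 86 mm apart. Origin at the centre of its underside, z up
- jar_tray: fixed shallow grey tray 200 x 200 mm, 22 mm high, floor 4 mm thick, on which the four jars stand two by two. Origin at the centre of its underside
- jar_cap: the open jar's own screw cap, like those on the closed jars: white ribbed disc 51 mm across, 18 mm high, lying top up on the green mat. Origin at the centre of its underside, z up
- small_cap: a smaller bottle cap that does not fit: white ribbed disc 28 mm across, 16 mm high, on the mat. Origin at the centre of its underside, z up
- dish_lid: a culture dish lid that does not fit: flat white disc 92 mm across, 15 mm high, on the mat. Origin at the centre of its underside, z up
- recorder: fixed grey box 100 x 90 mm, 40 mm high, with one large round push button on its top. Origin at the centre of its underside
- log_button_top (a point): centre of the top face of the recorder's round grey push button (36 mm across, facing up); it goes down with the button
- log_button (a joint): how far the recorder's button is pressed: 0 = up, 0.006 m = fully down. A spring raises it again; fully down takes about 5 N
- vial: bystander: upright amber vial 24 mm across, 45 mm high, between the caps and the recorder. Origin at the centre of its underside
- beaker: bystander: glass beaker 68 mm across, 90 mm high, at the back. Origin at the centre of its underside
- marker: bystander: marker pen 130 mm long, 14 mm thick, lying on the bench beyond the caps. Origin under its middle
- tweezers: bystander: steel tweezers 120 mm long, lying flat to the left of the tray. Origin under their middle
Not all that is in view belongs to the job. Leave any green look-alike of the recorder alone.

How it is judged:
On the way, in this order (a step that is already met when the one before it is completed fails the run):
1. the fingertips dwell just above the open jar's mouth (horizontal distance between the grasp point and open_jar below 0.025 m and z of the grasp point in the frame of open_jar between 0.074 and 0.142 m), for 1.5 s.
2. then the fingertips dwell just above the cap that fits it (horizontal distance between the grasp point and jar_cap below 0.025 m and z of the grasp point in the frame of jar_cap between 0.03 and 0.098 m), for 1.5 s.
3. then the recorder's button is pressed down (value of joint log_button above 0.0045 m), for 0.1 s.
At the end, for the whole second after the job is handed in: After both pointings (1.5 s each, within 25 mm of the axis, 12 to 80 mm above the top) and the press (over 4.5 mm), the button is up again (under 2 mm), and all jars, caps and other things are at rest, upright and within 10 mm of where they stood (value of joint log_button below 0.002 m and distance of each of open_jar, closed_jar1, closed_jar2, closed_jar3, jar_cap, small_cap, dish_lid, vial, beaker, marker, tweezers from where it was at the start of the episode below 0.01 m and angle between each of open_jar, closed_jar1, closed_jar2, closed_jar3, jar_cap, small_cap, dish_lid's own z axis and vertical below 0.1 rad and linear speed of each of open_jar, closed_jar1, closed_jar2, closed_jar3, jar_cap, small_cap, dish_lid below 0.02 m/s); the robot touches nothing.
It fails at once if a jar is touched, shifted or lifted (contact force between any of the fingers, the arm and open_jar above 0.4 N or distance of any of open_jar, closed_jar1, closed_jar2, closed_jar3 from where it was at the start of the episode above 0.01 m or contact force between any of the fingers, the arm and closed_jar1 above 0.4 N or contact force between any of the fingers, the arm and closed_jar2 above 0.4 N or contact force between any of the fingers, the arm and closed_jar3 above 0.4 N).
It fails at once if a cap or the dish lid is touched, shifted or lifted (contact force between any of the fingers, the arm and jar_cap above 0.4 N or distance of any of jar_cap, small_cap, dish_lid from where it was at the start of the episode above 0.01 m or contact force between any of the fingers, the arm and small_cap above 0.4 N or contact force between any of the fingers, the arm and dish_lid above 0.4 N).
It fails at once if another loose thing on the bench is touched, shifted or lifted (contact force between any of the fingers, the arm and vial above 0.4 N or distance of any of vial, beaker, marker, tweezers from where it was at the start of the episode above 0.01 m or contact force between any of the fingers, the arm and beaker above 0.4 N or contact force between any of the fingers, the arm and marker above 0.4 N or contact force between any of the fingers, the arm and tweezers above 0.4 N).
It fails at once if the hand comes down over a closed jar, the small cap or the dish lid as if to point at it (grasp point within 25 mm of its axis and less than 65 mm above its top) ((horizontal distance between the grasp point and closed_jar1 below 0.025 m and z of the grasp point in the frame of closed_jar1 between -0.034 and 0.131 m) or (horizontal distance between the grasp point and closed_jar2 below 0.025 m and z of the grasp point in the frame of closed_jar2 between -0.034 and 0.131 m) or (horizontal distance between the grasp point and closed_jar3 below 0.025 m and z of the grasp point in the frame of closed_jar3 between -0.034 and 0.131 m) or (horizontal distance between the grasp point and small_cap below 0.025 m and z of the grasp point in the frame of small_cap between -0.084 and 0.081 m) or (horizontal distance between the grasp point and dish_lid below 0.025 m and z of the grasp point in the frame of dish_lid between -0.0853 and 0.0797 m)).
It also fails if it takes over 58 s, if anything falls off the work surface, if the arm or the gripper's body presses on something with over 40 N, if the wrist force passes 120 N, or if a joint passes its speed limit or range.

### The arm

A 6-joint arm with a two-finger parallel gripper is mounted at the origin on the work surface. World frame = base frame: x ahead of the robot, y to its left, z up, the work surface at z = 0. Lengths are in m, angles in rad, forces in N, time in s.
With the tool pointing down it reaches from about 0.35 to 0.725 m from the base axis. Payload 4.3 kg.
Tool frame: the origin (TCP) lies midway between the tips of the shut fingers; the grasp point (between the pads) lies 19 mm behind it; z points along the fingers, y is the line along which they close (so a half turn about z gives the same grasp; the last joint's range is limited). The gripper opens to 85 mm and grips with 20 to 120 N. Pads are 22 mm wide; open, the fingers measure 114 mm over their backs; the gripper's body (76 mm by 85 mm) begins 54 mm behind the grasp point. The pads swing forward as they close: fully open they stand 13 mm farther back than shut.
Start: joints at [1.058, 0.377, 0.081, 1.274, 0, 1.46], TCP at [0.225, 0.529, 0.231] pointing down, gripper open.
Joint ranges: [-2.72, 2.72], [-0.84, 1.66], [-1.02, 1.22], [-1.77, 2.12], [-1.37, 1.28], [-3.14, 3.14]. Speed limits (rad/s): [2.57, 2.57, 3.14, 3.14, 3.14, 3.14].

### API

Orientations are given as a unit quaternion [x, y, z, w].
In Python, from bench import manip gives the robot as it stands.
- The arm moves only by the tool play_rows, never from a script. Its argument "steps" is one flat list of numbers, 7 for each row, row after row: the shift along the tool's x, y, z in mm, then the turn, a rotation vector about the tool's x, y, z in degrees, then the closure in counts, from 0 (fully open) to 255 (shut). In form: [x, y, z, ax, ay, az, gripper, x, y, z, ax, ay, az, gripper, ...]. A call has 1 to 20 rows; each row shifts and turns the commanded pose from where the row before left it, along the tool's axes as they then stand; what a row does not reach is not made up. A row lasts 1/10 s, in which the tool goes at most 50 mm and 8.59 degrees, less where a joint would pass 70% of its speed; a pose out of reach is approached as far as the arm can. A call with a gripper value outside its range is refused whole. The fingers move at their own pace and stop on an object; the grip force is fixed at half the most. Time passes only in rows, so rows that do not move let the fingers close. It gives the time, the measured TCP pose, the force, the opening and the grip force at its end, in the units of the state.
- manip.state(): the state, without advancing time (a new reading comes with each control period).
- manip.grab_frame(name): name is "scene" or "top" or "wrist"; returns the picture (400x640x3 uint8, blue, green, red); there is no depth.
- manip.camera_model(name): a dict with "fx", "fy", "cx", "cy" (pixels), "R" (3x3) and "t" (3): a world point X has camera coordinates R X + t. Camera axes: x right, y down, z forward; pixel columns grow to the right and rows downward; lengths in m; the calibration is good to about 2 mm. A picture is of the moment at which its call begins: read the wrist's pose just before it. camera_model takes no time and is no camera call; for the wrist camera it gives the pose at the moment of the call.
- manip.finish_job(): hands the job in; it is judged then, once.
The state is a dict: "clock": time; "q": joint angles; "joint_vel": joint speeds; "joint_efforts": joint torques, N m; "eef_pos": TCP position; "tcp_rot": TCP orientation; "force": force on the tool from outside, world axes, zero at the start; "torque": the same for the moment, N m; "opening": finger opening in m; "grip_force": force on a finger pad.
Only numpy, scipy, OpenCV 4.12 (cv2) and the standard library are available. Lean on these libraries where they do the work, as an engineer would, in place of code of your own. Each camera call takes 0.05 s, during which the arm holds its last target. There are 200 camera calls.

## Working session

There is one attempt and no reset: what is moved stays moved. The work goes in short steps, Python scripts to look and compute and a tool call to move; the robot and the scene stay as the last step left them, time stands still between calls to the robot, and variables do not carry over. Pictures are saved under pics/ and viewed, at most 10 in all, crops included, and the job is handed in when it is done.

Besides the shell and the picture viewer there is one more tool, called after "Emit:" in YAML: its name, and indented under it one key for each argument. play_rows: Moves the arm, as the interface text tells. Its arguments: {"type":"object","properties":{"steps":{"type":"array","items":{"type":"number"}}},"required":["steps"]}

```bash
mkdir -p pics; cat > h.py <<'E'
from bench import manip
import numpy as np, cv2
def w(cam,u,v,z):
    m=manip.camera_model(cam) if isinstance(cam,str) else cam
    R=np.array(m["R"]);t=np.array(m["t"]);c=-R.T@t
    d=R.T@np.array([(u-m["cx"])/m["fx"],(v-m["cy"])/m["fy"],1]);return (c+d*(z-c[2])/d[2]).round(4)
E
python3 - <<'E'
from h import *
print(manip.state())
for n in("scene","top"):
    cv2.imwrite(f"pics/{n}1.png",manip.grab_frame(n)); m=manip.camera_model(n);print(n,-np.array(m["R"]).T@np.array(m["t"]),m["fx"])
E
```

```text
{'clock': 0.0, 'q': array([1.05768036e+00, 3.78024852e-01, 7.95963131e-02, 1.27440806e+00,
       1.45633654e-05, 1.46048854e+00]), 'joint_vel': array([ 2.78706723e-04, -8.51256236e-04, -4.15289016e-04, -4.71241355e-04,
        6.26609039e-05, -4.67861916e-04]), 'joint_efforts': array([-6.74404873e-04, -4.63604629e+01,  2.69875896e+01,  2.08656234e-02,
       -3.89491979e-04, -7.40952515e-06]), 'eef_pos': array([0.22506383, 0.52839161, 0.23037125]), 'tcp_rot': array([ 2.00045137e-01,  9.79786151e-01, -9.68741168e-04, -3.19794327e-04]), 'force': array([-0.50143232,  0.47626126, -0.57420391]), 'torque': array([ 0.03423933, -0.02355694,  0.02736907]), 'grip_force': 0.0, 'opening': 0.08520684685763076}
scene [1.1749048  0.4678219  0.78483299] 369.27049559394277
top [ 0.4461877  -0.1068248   1.72905176] 506.5747474789862
```

View pics/top1.png

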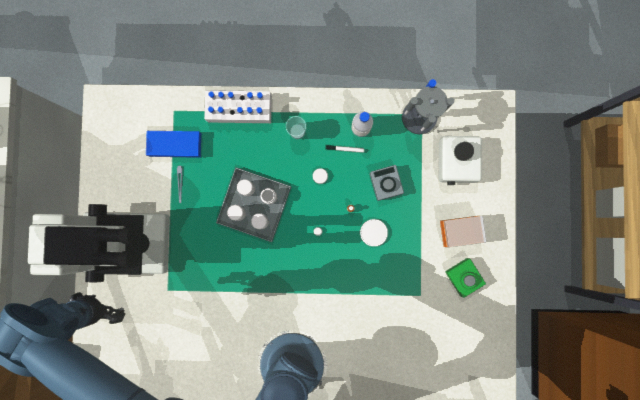

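View pics/scene1.png

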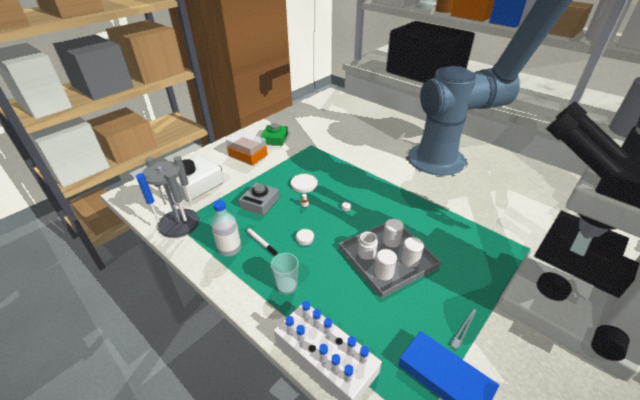

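The top view shows the tray at (255,205), with the likely open jar at (267,196) showing a ring. The 51 mm cap is near (320,176), the small cap (318,231), the dish lid (374,233) and the recorder (387,183). I'll enlarge both views to check and measure.

```bash
python3 - <<'E'
from h import *
t=cv2.imread("pics/top1.png");s=cv2.imread("pics/scene1.png")
a=cv2.resize(t[130:255,215:415],None,fx=4,fy=4,interpolation=cv2.INTER_CUBIC)[:, :800]
b=cv2.resize(s[210:290,335:445],None,fx=4,fy=4,interpolation=cv2.INTER_CUBIC)
cv2.imwrite("pics/a.png",a);cv2.imwrite("pics/b.png",b)
for n,u,v,z in [("j",267,196,.066),("j",245,187,.07),("j",235,212,.07),("j",259,221,.07),("cap",320,176,.018),("small",318,231,.016),("dish",374,233,.015),("btn",388,184,.05),("vial",351,209,.045)]: print(n,w("top",u,v,z))
print(w("scene",368,238,.066), w("scene",305,236,.018))
E
```

```text
j [0.5621 0.0888 0.066 ]
j [0.5903 0.1616 0.07  ]
j [0.5073 0.1925 0.07  ]
j [0.4791 0.1128 0.07  ]
cap [ 0.6364 -0.0841  0.018 ]
small [ 0.4499 -0.0806  0.016 ]
dish [ 0.4465 -0.2695  0.015 ]
btn [ 0.6097 -0.3107  0.05  ]
vial [ 0.5248 -0.1894  0.045 ]
[0.5678 0.0916 0.066 ] [ 0.6418 -0.0759  0.018 ]
```

View pics/a.png

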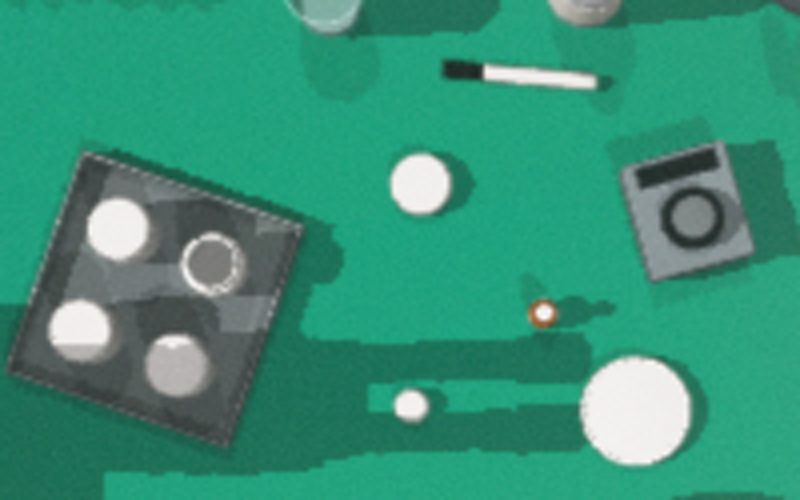

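View pics/b.png

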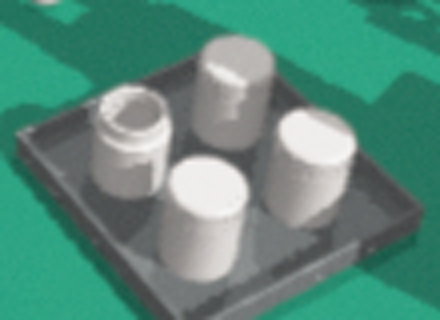

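The enlargements confirm that the open jar is the one at top (267.8,195.5) and scene (368.2,237.5), where a neck and hollow are visible. The loose 51 mm cap is at top (320,176) and the button at (388.2,184.2). A microscope stands near the start pose, so I'll check its extent and work out the shifts.

```bash
cat >> h.py <<'E'
from scipy.spatial.transform import Rotation as Ro
def sh(a,b): return (1000*Ro.from_quat(manip.state()["tcp_rot"]).inv().apply(np.array(b)-np.array(a))).round(0)
E
python3 - <<'E'
from h import *
for p in [(165,275,.05),(165,210,.05),(150,243,.3),(105,205,.3)]:print("scope",w("top",*p))
print("jar",w("top",267.8,195.5,.066),w("scene",368.2,237.5,.066),"btn",w("top",388.2,184.2,.05),w("scene",260,188,.05))
p=manip.state()["eef_pos"]
for q in [(.225,.40,.27),(.31,.27,.27),(.565,.089,.22),(.565,.089,.091)]: print(q,sh(p,q)); p=q
E
```

```text
scope [0.2953 0.4233 0.05  ]
scope [0.5108 0.4305 0.05  ]
scope [0.4069 0.3901 0.3   ]
scope [0.5125 0.5227 0.3   ]
jar [0.5638 0.0862 0.066 ] [0.566  0.0909 0.066 ] btn [ 0.609  -0.3113  0.05  ] [ 0.6024 -0.3134  0.05  ]
(0.225, 0.4, 0.27) [ -50. -118.  -39.]
(0.31, 0.27, 0.27) [-129.  -86.    0.]
(0.565, 0.089, 0.22) [-306.  -66.   50.]
(0.565, 0.089, 0.091) [ -0.   0. 129.]
```

Emit:
play_rows:
  steps: [-12.5, -29.5, -10, 0, 0, 0, 255, -12.5, -29.5, -10, 0, 0, 0, 255, -12.5, -29.5, -10, 0, 0, 0, 255, -12.5, -29.5, -10, 0, 0, 0, 255, -32, -21.5, 0, 0, 0, 0, 255, -32, -21.5, 0, 0, 0, 0, 255, -32, -21.5, 0, 0, 0, 0, 255, -32, -21.5, 0, 0, 0, 0, 255, -30.6, -6.6, 5, 0, 0, 0, 255, -30.6, -6.6, 5, 0, 0, 0, 255, -30.6, -6.6, 5, 0, 0, 0, 255, -30.6, -6.6, 5, 0, 0, 0, 255, -30.6, -6.6, 5, 0, 0, 0, 255, -30.6, -6.6, 5, 0, 0, 0, 255, -30.6, -6.6, 5, 0, 0, 0, 255, -30.6, -6.6, 5, 0, 0, 0, 255, -30.6, -6.6, 5, 0, 0, 0, 255, -30.6, -6.6, 5, 0, 0, 0, 255, 0, 0, 0, 0, 0, 0, 255, 0, 0, 0, 0, 0, 0, 255]

```text
clock: 2.1
eef_pos: [0.5645, 0.0906, 0.2204]
tcp_rot: [0.201, 0.98, -0.0, -0.001]
force: [-0.7, 0.4, 0.1]
opening: 0.0001
grip_force: 0.0
```

```bash
python3 - <<'E'
from h import *
s=manip.state();m=manip.camera_model("wrist");im=manip.grab_frame("wrist");cv2.imwrite("pics/w1.png",im)
print(s["clock"],s["eef_pos"],s["tcp_rot"],s["q"],s["opening"])
import pickle;pickle.dump(m,open("m1.pkl","wb"))
R=np.array(m["R"]);c=R@np.array([.565,.089,.066])+m["t"];print(m["fx"]*c[0]/c[2]+m["cx"],m["fy"]*c[1]/c[2]+m["cy"])
E
```

```text
2.1 [0.56445858 0.09055267 0.22039712] [ 2.00542986e-01  9.79684325e-01 -7.35498964e-05 -1.06260486e-03] [4.79046159e-02 3.75115159e-01 4.95639414e-02 1.24734072e+00
 3.82874508e-04 4.51728717e-01] 5.07957148060752e-05
316.10408081004675 186.71922351469948
```

View pics/w1.png

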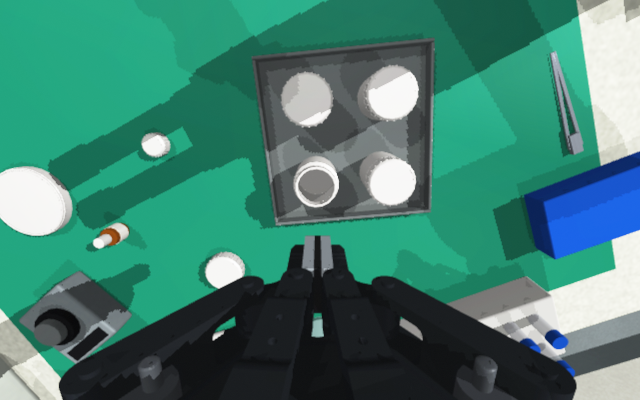

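The wrist view shows the open jar's mouth at (316,187), right where (0.565, 0.089) was predicted. The cap is at (225,271) and the button at about (48,325). I'll descend, dwell and raise.

Emit:
play_rows:
  steps: [0, 0, 22, 0, 0, 0, 255, 0, 0, 22, 0, 0, 0, 255, 0, 0, 22, 0, 0, 0, 255, 0, 0, 22, 0, 0, 0, 255, 0, 0, 22, 0, 0, 0, 255, 0, 0, 12, 0, 0, 0, 255, 0, 0, 7, 0, 0, 0, 255, 0, 0, 0, 0, 0, 0, 255, 0, 0, 0, 0, 0, 0, 255, 0, 0, 0, 0, 0, 0, 255, 0, 0, 0, 0, 0, 0, 255, 0, 0, 0, 0, 0, 0, 255, 0, 0, 0, 0, 0, 0, 255, 0, 0, 0, 0, 0, 0, 255, 0, 0, 0, 0, 0, 0, 255, 0, 0, 0, 0, 0, 0, 255]

```text
clock: 3.75
eef_pos: [0.5648, 0.0909, 0.0923]
tcp_rot: [0.2, 0.98, 0.0, -0.0]
force: [0.1, 0.1, 0.3]
opening: -0.0003
grip_force: 0.0
```

Emit:
play_rows:
  steps: [0, 0, 0, 0, 0, 0, 255, 0, 0, 0, 0, 0, 0, 255, 0, 0, 0, 0, 0, 0, 255, 0, 0, 0, 0, 0, 0, 255, 0, 0, 0, 0, 0, 0, 255, 0, 0, 0, 0, 0, 0, 255, 0, 0, 0, 0, 0, 0, 255, 0, 0, 0, 0, 0, 0, 255, 0, 0, 0, 0, 0, 0, 255, 0, 0, 0, 0, 0, 0, 255, 0, 0, 0, 0, 0, 0, 255, 0, 0, 0, 0, 0, 0, 255, 0, 0, 0, 0, 0, 0, 255, 0, 0, 0, 0, 0, 0, 255, 0, 0, 0, 0, 0, 0, 255]

```text
clock: 5.25
eef_pos: [0.5649, 0.0909, 0.0923]
tcp_rot: [0.2, 0.98, 0.0, 0.0]
force: [-0.7, -0.7, 0.3]
opening: 0.0002
grip_force: 0.0
```

```bash
python3 - <<'E'
from h import *;import pickle
m=pickle.load(open("m1.pkl","rb"))
print(w(m,225,268,.018),w(m,45,332,.05),w(m,155,144,.016))
p=manip.state()["eef_pos"]
for q in [(p[0],p[1],.22),(.639,-.080,.20),(.639,-.080,.043)]: print(q,sh(p,q)); p=q
E
```

```text
[ 0.632  -0.0747  0.018 ] [ 0.6103 -0.3223  0.05  ] [ 0.4517 -0.0737  0.016 ]
(np.float64(0.5648635532112427), np.float64(0.09090765989366513), 0.22) [  -0.    0. -128.]
(0.639, -0.08, 0.2) [-135. -128.   20.]
(0.639, -0.08, 0.043) [  0.  -0. 157.]
```

Emit:
play_rows:
  steps: [0, 0, -32, 0, 0, 0, 255, 0, 0, -32, 0, 0, 0, 255, 0, 0, -32, 0, 0, 0, 255, 0, 0, -32, 0, 0, 0, 255, -19, -18, 3, 0, 0, 0, 255, -19, -18, 3, 0, 0, 0, 255, -19, -18, 3, 0, 0, 0, 255, -19, -18, 3, 0, 0, 0, 255, -19, -18, 3, 0, 0, 0, 255, -19, -18, 3, 0, 0, 0, 255, -20, -19, 2, 0, 0, 0, 255, 0, 0, 0, 0, 0, 0, 255, 0, 0, 0, 0, 0, 0, 255]

```text
clock: 6.55
eef_pos: [0.6382, -0.0787, 0.1999]
tcp_rot: [0.201, 0.98, 0.0, -0.0]
force: [-0.3, 0.2, 0.2]
opening: -0.0
grip_force: 0.0
```

```bash
python3 - <<'E'
from h import *;import pickle
m=manip.camera_model("wrist");im=manip.grab_frame("wrist");cv2.imwrite("pics/w2.png",im)
pickle.dump(m,open("m2.pkl","wb"));print(manip.state()["eef_pos"])
R=np.array(m["R"])
for P in [(.638,-.079,.018),(.607,-.312,.05)]:
    c=R@np.array(P)+m["t"];print(m["fx"]*c[0]/c[2]+m["cx"],m["fy"]*c[1]/c[2]+m["cy"])
E
```

```text
[ 0.63805571 -0.07805372  0.2001888 ]
316.8187850819865 179.9286463117736
114.55662042163766 240.95887382406409
```

View pics/w2.png

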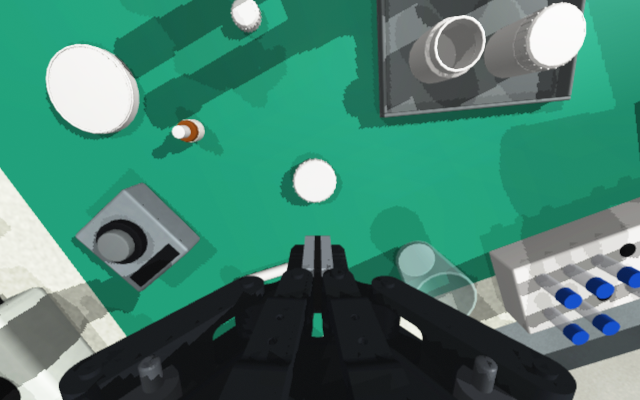

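The cap is at (315,180), matching its prediction, and the button is at (115,244). The marker and beaker are well aside. I'll descend over the cap.

Emit:
play_rows:
  steps: [0, 0, 22, 0, 0, 0, 255, 0, 0, 22, 0, 0, 0, 255, 0, 0, 22, 0, 0, 0, 255, 0, 0, 22, 0, 0, 0, 255, 0, 0, 22, 0, 0, 0, 255, 0, 0, 22, 0, 0, 0, 255, 0, 0, 15, 0, 0, 0, 255, 0, 0, 9, 0, 0, 0, 255, 0, 0, 0, 0, 0, 0, 255, 0, 0, 0, 0, 0, 0, 255, 0, 0, 0, 0, 0, 0, 255, 0, 0, 0, 0, 0, 0, 255, 0, 0, 0, 0, 0, 0, 255, 0, 0, 0, 0, 0, 0, 255, 0, 0, 0, 0, 0, 0, 255]

```text
clock: 8.1
eef_pos: [0.6384, -0.0785, 0.0445]
tcp_rot: [0.2, 0.98, 0.0, 0.0]
force: [-0.5, -0.4, -0.7]
opening: 0.0001
grip_force: 0.0
```

Emit:
play_rows:
  steps: [0, 0, 0, 0, 0, 0, 255, 0, 0, 0, 0, 0, 0, 255, 0, 0, 0, 0, 0, 0, 255, 0, 0, 0, 0, 0, 0, 255, 0, 0, 0, 0, 0, 0, 255, 0, 0, 0, 0, 0, 0, 255, 0, 0, 0, 0, 0, 0, 255, 0, 0, 0, 0, 0, 0, 255, 0, 0, 0, 0, 0, 0, 255, 0, 0, 0, 0, 0, 0, 255, 0, 0, 0, 0, 0, 0, 255, 0, 0, 0, 0, 0, 0, 255, 0, 0, 0, 0, 0, 0, 255, 0, 0, 0, 0, 0, 0, 255, 0, 0, 0, 0, 0, 0, 255]

```text
clock: 9.6
eef_pos: [0.6383, -0.0784, 0.0443]
tcp_rot: [0.2, 0.98, 0.0, 0.0]
force: [-0.0, -0.1, 0.6]
opening: 0.0005
grip_force: 0.0
```

```bash
python3 - <<'E'
from h import *;import pickle
m=pickle.load(open("m2.pkl","rb"))
for z in(.05,.055,.06):print(w(m,115,246,z),w("top",388.2,184.2,z),w("scene",260,188,z))
p=manip.state()["eef_pos"]
for q in [(p[0],p[1],.20),(.607,-.312,.16)]: print(q,sh(p,q)); p=q
E
```

```text
[ 0.6124 -0.3151  0.05  ] [ 0.609  -0.3113  0.05  ] [ 0.6024 -0.3134  0.05  ]
[ 0.6117 -0.3106  0.055 ] [ 0.6086 -0.3107  0.055 ] [ 0.6063 -0.3081  0.055 ]
[ 0.611 -0.306  0.06 ] [ 0.6081 -0.3101  0.06  ] [ 0.6102 -0.3028  0.06  ]
(np.float64(0.6383378845930494), np.float64(-0.0784430284201952), 0.2) [  -0.    0. -156.]
(0.607, -0.312, 0.16) [ -63. -227.   40.]
```

Emit:
play_rows:
  steps: [0, 0, -39, 0, 0, 0, 255, 0, 0, -39, 0, 0, 0, 255, 0, 0, -39, 0, 0, 0, 255, 0, 0, -39, 0, 0, 0, 255, -8, -28, 0, 0, 0, 0, 255, -8, -28, 0, 0, 0, 0, 255, -8, -28, 0, 0, 0, 0, 255, -8, -28, 0, 0, 0, 0, 255, -8, -28, 0, 0, 0, 0, 255, -8, -28, 0, 0, 0, 0, 255, -8, -28, 0, 0, 0, 0, 255, -8, -28, 0, 0, 0, 0, 255, 0, 0, 20, 0, 0, 0, 255, 0, 0, 20, 0, 0, 0, 255, 0, 0, 0, 0, 0, 0, 255, 0, 0, 0, 0, 0, 0, 255]

```text
clock: 11.2
eef_pos: [0.609, -0.3093, 0.1602]
tcp_rot: [0.2, 0.98, 0.0, -0.001]
force: [0.9, -0.2, 0.9]
opening: -0.0003
grip_force: 0.0
```

```bash
python3 - <<'E'
from h import *
m=manip.camera_model("wrist");im=manip.grab_frame("wrist");cv2.imwrite("pics/w3.png",im)
p=manip.state()["eef_pos"];print(p,manip.state()["force"])
R=np.array(m["R"])
for z in(.05,.055,.06):
    c=R@np.array([p[0],p[1],z])+m["t"];print(z,m["fx"]*c[0]/c[2]+m["cx"],m["fy"]*c[1]/c[2]+m["cy"],m["fx"]*.036/c[2])
E
```

```text
[ 0.60964962 -0.30954594  0.16111867] [ 1.14943927 -0.85223987  0.31988845]
0.05 317.17788301540355 197.7041470096587 38.9346051774894
0.055 317.1846180275257 199.23201672982768 39.66118426999315
0.06 317.19160919101165 200.81799561231102 40.41539719924573
```

View pics/w3.png

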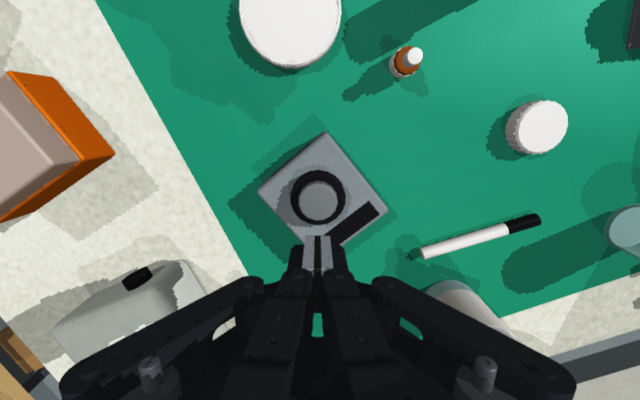

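The button is centred at (318,200), right under the tool and 40 px across as expected. I'll descend, slowly near the top.

Emit:
play_rows:
  steps: [0, 0, 20, 0, 0, 0, 255, 0, 0, 20, 0, 0, 0, 255, 0, 0, 20, 0, 0, 0, 255, 0, 0, 15, 0, 0, 0, 255, 0, 0, 10, 0, 0, 0, 255, 0, 0, 5, 0, 0, 0, 255, 0, 0, 3, 0, 0, 0, 255, 0, 0, 3, 0, 0, 0, 255, 0, 0, 3, 0, 0, 0, 255, 0, 0, 3, 0, 0, 0, 255, 0, 0, 0, 0, 0, 0, 255, 0, 0, 0, 0, 0, 0, 255]

```text
clock: 12.45
eef_pos: [0.61, -0.3099, 0.0591]
tcp_rot: [0.2, 0.98, -0.0, 0.001]
force: [0.3, 0.3, 3.1]
opening: 0.0004
grip_force: 1.5
```

Emit:
play_rows:
  steps: [0, 0, 2, 0, 0, 0, 255, 0, 0, 2, 0, 0, 0, 255, 0, 0, 0, 0, 0, 0, 255, 0, 0, 0, 0, 0, 0, 255]

```text
clock: 12.85
eef_pos: [0.61, -0.31, 0.056]
tcp_rot: [0.2, 0.98, -0.0, 0.001]
force: [-1.2, 1.1, 9.4]
opening: -0.0002
grip_force: 5.1
```

Emit:
play_rows:
  steps: [0, 0, 1, 0, 0, 0, 255, 0, 0, 1, 0, 0, 0, 255, 0, 0, 0, 0, 0, 0, 255, 0, 0, 0, 0, 0, 0, 255, 0, 0, 0, 0, 0, 0, 255]

```text
clock: 13.35
eef_pos: [0.6101, -0.31, 0.0558]
tcp_rot: [0.2, 0.98, -0.001, 0.001]
force: [-4.9, 2.3, 19.5]
opening: 0.0002
grip_force: 9.5
```

The button is at its stop: the force is 19.5 N and there's no further travel. I'll release it and raise.

Emit:
play_rows:
  steps: [0, 0, -3, 0, 0, 0, 255, 0, 0, -4, 0, 0, 0, 255, 0, 0, -10, 0, 0, 0, 255, 0, 0, -20, 0, 0, 0, 255, 0, 0, -30, 0, 0, 0, 255, 0, 0, -30, 0, 0, 0, 255, 0, 0, -30, 0, 0, 0, 255, 0, 0, 0, 0, 0, 0, 255, 0, 0, 0, 0, 0, 0, 255, 0, 0, 0, 0, 0, 0, 255, 0, 0, 0, 0, 0, 0, 255, 0, 0, 0, 0, 0, 0, 255]

```text
clock: 14.55
eef_pos: [0.6086, -0.3091, 0.1777]
tcp_rot: [0.2, 0.98, 0.001, -0.001]
force: [-0.0, 0.1, 0.6]
opening: -0.0001
grip_force: 0.0
```

```bash
python3 - <<'E'
from h import *
print(manip.state()["eef_pos"],manip.state()["force"]);print(manip.finish_job())
E
```

```text
[ 0.60860251 -0.3091455   0.17773508] [-0.00296002  0.05883706  0.64364282]
the job is handed in; nothing more can be done
None
```

I pointed at the open jar and then its cap for about 2 s each, pressed the recorder's button down to its stop and raised the hand clear, then handed the job in at about 14.6 s; no verdict came back.

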